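Snug the adjustable wrench on the flower press and tighten its nut

ROBOT

A 7-joint arm with a two-finger parallel gripper is mounted at the origin on the work surface. World frame = base frame: x ahead of the robot, y to its left, z up, the work surface at z = 0. Lengths are in m, angles in rad, forces in N, time in s.
With the tool pointing down it reaches from about 0.425 to 0.925 m from the base axis. Payload 6.8 kg.
Tool frame: the origin (TCP) lies between the finger pads; the fingertips stand r.tip_extent ahead of it and the grasp point (between the pads) lies 5 mm behind it (r.tip_extent is the distance from the TCP to the fingertips, in m); y points along the fingers, x is the direction in which the jaws open and shut, and the axes are right-handed (so a half turn about y gives the same grasp; the last joint's range is limited). The gripper opens to 85 mm and grips with 20 to 120 N. Pads are 22 mm wide; open, the fingers measure 114 mm over their backs; the gripper's body (76 mm by 85 mm) begins 54 mm behind the grasp point. The pads swing forward as they close: fully open they stand 13 mm farther back than shut.
Start: joints at [1.081, 0.477, 0.022, 1.555, -0.011, 1.109, -0.083], TCP at [0.252, -0.626, 0.245] pointing down, gripper open.
Joint ranges: [-2.96, 2.96], [-0.34, 2.1], [-1.41, 1.46], [0.24, 2.44], [-1.37, 4.51], [0.17, 1.92], [-2.96, 2.96]. Speed limits (rad/s): [2.39, 2.39, 3.14, 3.14, 3.14, 3.14, 3.14].

INTERFACE

Orientations are given as a rotation vector (axis times angle).
In Python, from bench import r gives the robot as it stands.
- The arm moves only by the tool send_rows, never from a script. Its argument "plan" is a list of rows, each a list of 5 numbers: the shift along the tool's x, y, z in cm, then the turn about the tool's y in degrees, then the opening, from 0 (shut) to 1 (fully open). In form: [[dx, dy, dz, spin, grip], ...]. A call has 1 to 12 rows; each row shifts and turns the commanded pose from where the row before left it, along the tool's axes as they then stand; what a row does not reach is not made up. A row lasts 1/8 s, in which the tool goes at most 62.5 mm and 10.7 degrees, less where a joint would pass 70% of its speed; a pose out of reach is approached as far as the arm can. A call is refused whole if a number of a shift passes 6.25 or a number of a turn 10.7, either way. A call with a gripper value outside its range is refused whole. The fingers move at their own pace and stop on an object; "force" is the grip in N (left out, the last holds). Time passes only in rows, so rows that do not move let the fingers close. It gives the time, the measured TCP pose, the force and the opening at its end, in the units of the state.
- r.get_obs(): the state, without advancing time (a new reading comes with each control period).
- r.grab_frame(name): name is "scene" or "top" or "wrist"; returns a dict with "image" (384x512x3 uint8, red, green, blue), "camera_matrix" (3x3 intrinsics, pixels), "D" ([k1, k2, p1, p2, k3] as OpenCV has them; the pictures are not rectified), "cam_to_world" (4x4, takes a point from camera to world coordinates). Camera axes: x right, y down, z forward; pixel columns grow to the right and rows downward; lengths in m; the calibration is good to about 2 mm. A picture is of the moment at which its call begins. There is no depth.
- r.hand_in(): hands the job in, once; it reports no verdict.
Trained networks look in the newest picture that a camera, given by its name, has taken for a name from the list of things; names that differ only in an ending like _2 or _b are one class to them, and where a whole thing is asked for, a point or a joint stands for the part that bears it (a point fixed in the world has none). Each returns a list of dicts, best first, with "p" (0 to 1); they miss things now and then, are a little off and sometimes report something else, mostly with a low value. They report only what shows in the picture. A call takes as long as a camera call.
- r.recognise(camera, target): "rect" ([left, top, right, bottom] in pixels, round what is visible of it).
The state is a dict: "clock": time; "joints": joint angles; "qvel": joint speeds; "tau": joint torques, N m; "tcp_pos": TCP position; "orientation": TCP orientation; "contact_force": force on the tool from outside, world axes, zero at the start; "moment": the same for the moment, N m; "grip_width": finger opening in m.
Only numpy, scipy, OpenCV 4.12 (cv2) and the standard library are available. Lean on these libraries where they do the work, as an engineer would, in place of code of your own. Each camera call takes 0.05 s, during which the arm holds its last target.

TASK

An adjustable wrench lies loosely around the big nut of the flower press. Roll the wrench's worm, pressing only gently on it, until the jaws fit the nut without play, and then, with the wrench, tighten the nut by one sixth of a turn (60 degrees, clockwise seen from above). Leave the wrench lying snug on the nut and the other things on the table alone.

Things in the scene. Friction and masses are not known exactly. Their poses are not given: they have to be found in the camera images.
- nut_center (a point): Centre of the big hex nut of the flower press, half-way up: 27 mm across flats, 18 mm high, axis vertical, on the flat plywood top board (260 x 260 mm, its top face 58 mm above the table and 9 mm below this point). The bolt's end, 16 mm thick, stands 8 mm out of the nut. The press is fixed to the table.
- mouth (a point): Middle of the mouth of the adjustable wrench (steel, 0.5 kg, 14 mm thick, 220 mm long, loose, flat on the board), 7 mm above the board. x points out of the mouth, away from the handle; y from the fixed jaw (its face at y = -13.5 mm) to the moving jaw (at +y); z up. When the jaws fit the nut, this point is within 3 mm of the nut's axis.
- worm_top (a point): Highest point of the wrench's worm, the knurled steel roller behind the moving jaw, at x = -40, y = +14 mm in the mouth's axes, 20 mm above the board and 6 mm above the wrench's upper face. Stroking it with a fingertip along the mouth's +x (towards the jaws) closes the jaw, along -x opens it; 14 mm of stroke moves the jaw about 1.1 mm. It stays where it is left.
- worm: The worm, 18 mm diameter, 19 mm long: origin on its axis at mid length, 9 mm below worm_top; it spins about its y axis, which is the mouth's y. It needs about 2.5 N of drag to roll, more once the jaws are tight; about 8 N of downward pressure is right, more than 20 N damages it. It is rigid: measured heights are not good enough to press by.
- handle (a point): Point on the middle line of the wrench's handle, 7 mm above the board, 150 mm from the mouth's middle and 52 mm before the handle's end. The handle is 22 mm wide, 14 mm thick, lies on the board; its middle line is the mouth's x axis turned 15 degrees counterclockwise seen from above. The nut takes about 0.4 N m, so 3 to 6 N pushed sideways here.
- nut (a joint): Angle in rad that the nut has been turned clockwise (tightened) since the start; stays where it is left.
- jaw (a joint): Closing travel of the moving jaw in m: at 0 the mouth is 4 mm wider than the nut, at 0.004 its nominal width is that of the nut. It starts between 0 and 0.002.
- jar: Bystander: closed jar, 68 mm wide, 100 mm high, to the left of the press. Origin under its centre.
- pruners: Bystander: hand pruners lying on the table, about 140 mm long, left and beyond the press. Origin at the pivot's underside.
- tray: Bystander: open brown tray 150 x 240 x 50 mm, to the right of the press. Origin under its centre.
- block: Bystander: wooden block 90 x 50 x 35 mm, right and beyond the press. Origin under its centre.

How it is judged:
On the way, in this order (a step that is already met when the one before it is completed fails the run):
1. the jaws have been rolled snug on the nut, before the nut has been turned (value of joint jaw above 0.0034 m and value of joint nut below 0.15 rad), for 0.2 s.
2. the nut has been turned to about a sixth of a turn (value of joint nut above 0.87 rad), for 0.2 s.
At the end, for the whole second after the job is handed in: The nut has been turned clockwise by a sixth of a turn (50 to 71 degrees) and is at rest; the wrench still lies flat on the board around the nut, its jaws closed on it with less than 1 mm of play (value of joint nut between 0.87 and 1.25 rad and velocity of joint nut below 0.05 rad/s and value of joint jaw above 0.003 m and distance between mouth and nut_center below 0.008 m and angle between mouth's own z axis and vertical below 0.1 rad); the robot touches nothing.
It fails at once if the worm is pressed too hard (contact force between the fingers and worm above 20 N).
It fails at once if the nut is turned with the jaws loose on it (value of joint nut above 0.25 rad and value of joint jaw below 0.0028 m).
It fails at once if one of the other things on the table is moved by over 30 mm (distance of any of jar, pruners, tray, block from where it was at the start of the episode above 0.03 m).
It also fails if it takes over 72 s, if anything falls off the work surface, if the arm or the gripper's body presses on something with over 40 N, if the wrist force passes 120 N, or if a joint passes its speed limit or range.

## Working session

There is one attempt and no reset: what is moved stays moved. The work goes in short steps, Python scripts to look and compute and a tool call to move; the robot and the scene stay as the last step left them, time stands still between calls to the robot, and variables do not carry over. Pictures are saved under pics/ and viewed, and the job is handed in when it is done.

Besides the shell and the picture viewer there is one more tool, called after ">>>" in YAML: its name, and indented under it one key for each argument. send_rows: Moves the arm, as the interface text tells. Its arguments: {"type":"object","properties":{"plan":{"type":"array","items":{"type":"array","items":{"type":"number"}}},"force":{"type":"number"}},"required":["plan"]}

```bash
ls; mkdir -p pics
python3 - <<'E'
from bench import r
import cv2
o=r.get_obs(); print(o); print(r.tip_extent)
for c in ["scene","top","wrist"]:
    f=r.grab_frame(c); cv2.imwrite(f"pics/{c}0.png",f["image"][:,:,::-1]); print(c,f["camera_matrix"].tolist(),f["D"],f["cam_to_world"].tolist())
    for t in ["nut_center","mouth","worm_top","worm","handle"]:
        print(t,r.recognise(c,t)[:2])
E
```

```text
pics
{'clock': 0.0, 'joints': array([ 1.080908  ,  0.47777035,  0.02232151,  1.55648332, -0.0114763 ,
        1.10928573, -0.08309392]), 'qvel': array([ 0.00050305, -0.00015364,  0.00054754,  0.00025017,  0.00075249,
       -0.00063093, -0.0002895 ]), 'tau': array([ 2.55060911e-05, -5.96456516e+01,  1.60801996e+00, -2.81195408e+01,
        1.25047108e-02,  9.55811032e-03,  8.01643210e-06]), 'tcp_pos': array([ 0.25126756, -0.62586683,  0.24433183]), 'orientation': array([-1.36507521,  0.92467532, -0.92206334]), 'contact_force': array([-0.03518481,  0.42085001,  0.60579657]), 'moment': array([ 0.00478985,  0.0059431 , -0.0094872 ]), 'grip_width': 0.08562280300587938}
0.014
scene [[482.52632616108644, 0.0, 251.31712200429013], [0.0, 482.52632616108644, 191.1015006483472], [0.0, 0.0, 1.0]] [0.04946856 0.         0.         0.         0.        ] [[0.3790879771859693, 0.627146815696837, -0.6804257322547165, 1.6234449788234755], [0.9252857048912713, -0.26625665528234965, 0.2700995332127016, -0.4517481010882983], [-0.011775817462636564, -0.7319796889799425, -0.681224680295652, 1.10548874518
[... 952 characters left out ...]
'p': 0.77}]
worm_top [{'rect': [223.8, 172.5, 285.9, 220.2], 'p': 0.67}]
worm [{'rect': [224.9, 173.5, 287.1, 221.4], 'p': 0.72}]
handle [{'rect': [227.5, 173.9, 283.4, 219.6], 'p': 0.84}]
wrist [[264.27498425596093, 0.0, 254.66036872203668], [0.0, 264.27498425596093, 188.29143971108616], [0.0, 0.0, 1.0]] [-0.0485028  0.         0.         0.         0.       ] [[0.37302815734297595, -0.8924732566532059, -0.253656224027962, 0.31539865560891206], [-0.9278197706697442, -0.35901832259771205, -0.10127347724585775, -0.6005853648342362], [-0.0006833620167833878, 0.27312511821131524, -0.9619782756478483, 0.3747111497211819], [0.0, 0.0, 0.0, 1.0]]
nut_center []
mouth []
worm_top []
worm []
handle []
```

Run:
```python
import cv2
a=cv2.imread("pics/top0.png"); b=a[140:250,200:330]; cv2.imwrite("pics/topz.png",cv2.resize(b,None,fx=6,fy=5.4,interpolation=cv2.INTER_CUBIC) if 0 else cv2.resize(b,(709,600),interpolation=cv2.INTER_CUBIC))
a=cv2.imread("pics/scene0.png"); b=a[140:230,190:310]; cv2.imwrite("pics/scenez.png",cv2.resize(b,(800,600),interpolation=cv2.INTER_CUBIC))
```

```text
(no output)
```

View pics/top0.png

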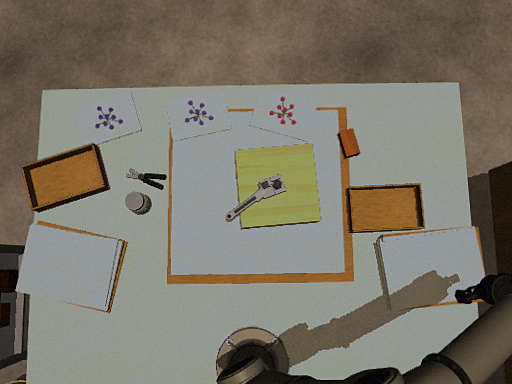

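View pics/scene0.png

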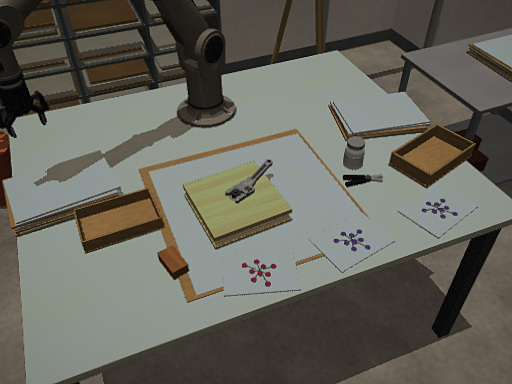

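```bash
ls pics
```

```text
scene0.png
scenez.png
top0.png
topz.png
wrist0.png
```

View pics/wrist0.png

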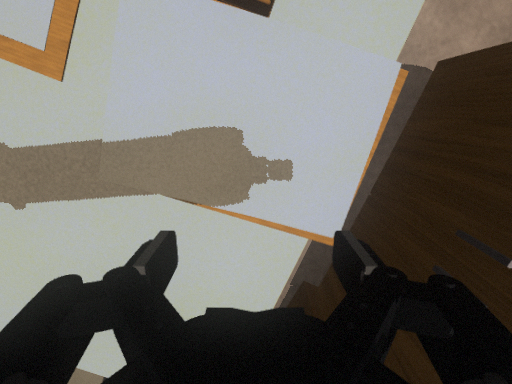

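View pics/topz.png

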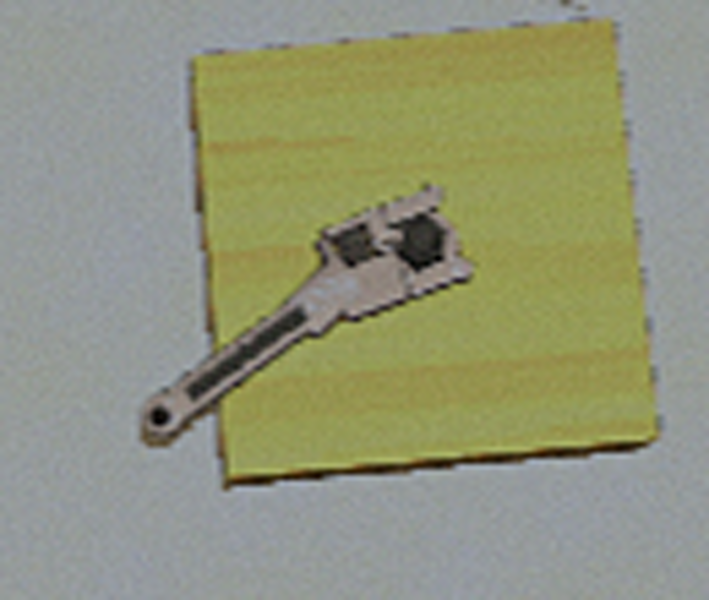

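View pics/scenez.png

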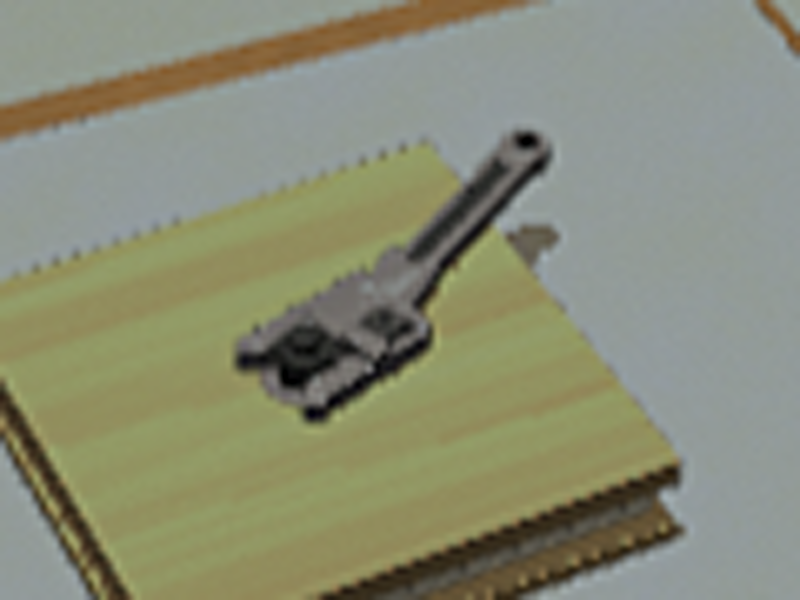

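```bash
cat > h.py <<'E'
import numpy as np, cv2
from scipy.spatial.transform import Rotation as R
def pix2world(f,uv,z):
    p=cv2.undistortPoints(np.array([[uv]],float),np.array(f["camera_matrix"]),np.array(f["D"]))[0,0]
    T=np.array(f["cam_to_world"]); d=T[:3,:3]@np.array([p[0],p[1],1]); o=T[:3,3]
    return o+d*(z-o[2])/d[2]
def proj(f,P):
    T=np.linalg.inv(np.array(f["cam_to_world"])); rv=cv2.Rodrigues(T[:3,:3])[0]
    return cv2.projectPoints(np.atleast_2d(np.array(P,float)),rv,T[:3,3],np.array(f["camera_matrix"]),np.array(f["D"]))[0][:,0]
E
python3 - <<'E'
from h import *
from bench import r
f=r.grab_frame("top")
for uv,z in [((277,184.55),.084),((229.15,216.5),.072),((264.2,184.55),.076)]: print(pix2world(f,uv,z))
f=r.grab_frame("scene")
for uv,z in [((190+302/6.667,140+342/6.667),.084),((190+525/6.667,140+142/6.667),.072),((190+385/6.667,140+322/6.667),.076)]: print(pix2world(f,uv,z))
o=r.get_obs(); M=R.from_rotvec(o["orientation"]).as_matrix(); print(M.round(3)); 
T=f2=np.array(r.grab_frame("wrist")["cam_to_world"]); print((M.T@(T[:3,3]-o["tcp_pos"])).round(4),(M.T@T[:3,:3]).round(3))
E
```

```text
[ 0.57471791 -0.08747637  0.084     ]
[0.47462537 0.06872286 0.072     ]
[ 0.57663733 -0.04613907  0.076     ]
[ 0.58452262 -0.09290925  0.084     ]
[0.47789601 0.06780152 0.072     ]
[ 0.5787613  -0.04900619  0.076     ]
[[ 0.373  0.     0.928]
 [-0.928  0.     0.373]
 [-0.    -1.     0.   ]]
[-1.000e-04 -1.294e-01  6.890e-02] [[ 1.     0.001 -0.001]
 [ 0.001 -0.273  0.962]
 [ 0.001 -0.962 -0.273]]
```

>>> send_rows:
  plan:
    - [-3.37,0,4.27,0,1]
    - [-3.37,0,4.27,0,1]
    - [-3.37,0,4.27,0,1]
    - [-3.37,0,4.27,0,1]
    - [-3.37,0,4.27,0,1]
    - [-3.37,0,4.27,0,1]
    - [-3.37,0,4.27,0,1]
    - [-3.37,0,4.27,0,1]
    - [-3.37,0,4.27,0,1]
    - [-3.37,0,4.27,0,1]
    - [-3.37,0,4.27,0,1]
    - [-3.37,0,4.27,0,1]

```text
clock: 2.55
tcp_pos: [0.5772, -0.0588, 0.2456]
orientation: [-1.366, 0.923, -0.924]
contact_force: [-0.1, -0.6, -0.1]
grip_width: 0.0855
```

>>> send_rows:
  plan:
    - [0,0.8,0,-9.6,1]
    - [0,0.8,0,-9.6,1]
    - [0,0.8,0,-9.6,1]
    - [0,0.8,0,-9.6,1]
    - [0,0.8,0,-9.6,1]
    - [0,0.8,0,-9.6,1]
    - [0,0.8,0,-9.6,1]
    - [0,0.8,0,-9.6,1]
    - [0,0.8,0,-9.4,1]
    - [0,0,0,0,1]
    - [0,0,0,0,1]

```text
clock: 3.92
tcp_pos: [0.5766, -0.0603, 0.1736]
orientation: [-1.557, -0.245, 0.245]
contact_force: [0.0, 0.5, 0.0]
grip_width: 0.0849
```

Run:
```python
from h import *
from bench import r
f=r.grab_frame("wrist"); cv2.imwrite("pics/w1.png",f["image"][:,:,::-1])
o=r.get_obs(); print(o["clock"],o["tcp_pos"],o["joints"],o["contact_force"],o["moment"]); print(R.from_rotvec(o["orientation"]).as_matrix().round(3))
for t in ["nut_center","mouth","worm_top","worm","handle","nut","jaw"]: print(t,r.recognise("wrist",t)[:2])
```

```text
3.975 [ 0.57661709 -0.06026817  0.17372868] [ 0.42189163  0.45608159 -0.54942262  1.8279167   0.28966678  0.93719506
  0.05756968] [ 0.66494683  0.3532415  -0.62942948] [-0.04282999 -0.02707145 -0.01186528]
[[ 0.951  0.001 -0.308]
 [ 0.308 -0.     0.951]
 [ 0.001 -1.    -0.   ]]
nut_center [{'rect': [233.0, 205.3, 263.2, 234.5], 'p': 0.97}]
mouth [{'rect': [167.4, 1.6, 281.8, 244.9], 'p': 0.65}]
worm_top [{'rect': [168.3, 1.0, 282.6, 247.0], 'p': 0.72}]
worm [{'rect': [246.3, 170.8, 271.1, 193.2], 'p': 0.75}]
handle [{'rect': [168.8, 0.0, 282.9, 245.0], 'p': 0.93}]
nut [{'rect': [230.8, 207.8, 264.7, 238.9], 'p': 0.63}]
jaw [{'rect': [251.8, 195.6, 283.3, 240.0], 'p': 0.61}]
```

View pics/w1.png

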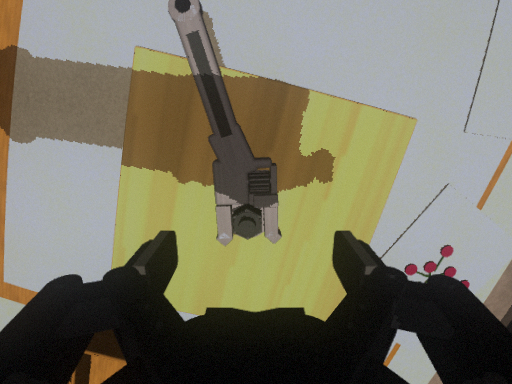

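Run:
```python
import cv2
a=cv2.imread("pics/w1.png"); b=a[130:250,180:320]; cv2.imwrite("pics/w1z.png",cv2.resize(b,(700,600),interpolation=cv2.INTER_CUBIC))
```

```text
(no output)
```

View pics/w1z.png

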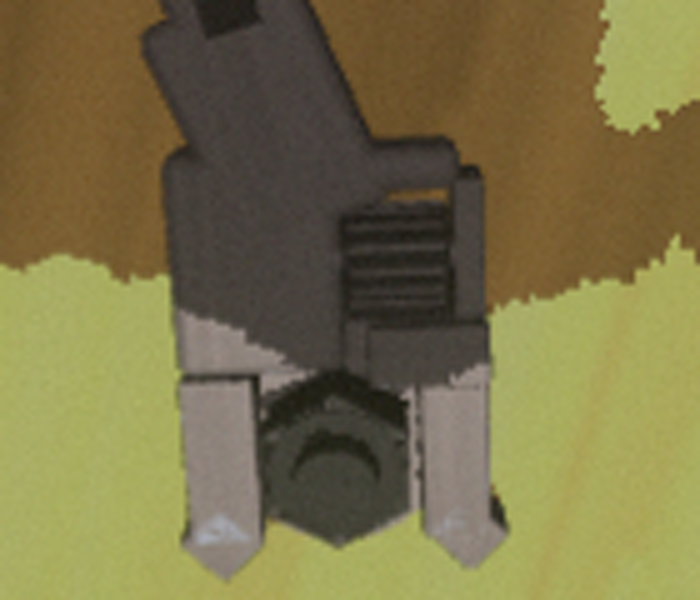

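Run:
```python
from h import *
from bench import r
f=r.grab_frame("wrist");print(f["cam_to_world"][:3,3])
n=pix2world(f,(180+338/5,130+464/5),.076); w=pix2world(f,(180+397/5,130+262/5),.0745)
mx=np.array([.308,-.951,0]); my=np.array([.951,.308,0])
print(n,w,(w-n)@mx,(w-n)@my)
# jaw faces on z=.072
for x in (262,420): 
  p=pix2world(f,(180+x/5,130+440/5),.072); print(p,(p-n)@mx,(p-n)@my)
for x,y in((340,545),(335,385),(408,460),(268,460)):
  p=pix2world(f,(180+x/5,130+y/5),.076); print((p-n)@mx,(p-n)@my)
# orientation: jaw edges
for a,b in [((180,380),(186,540)),((490,380),(490,520)),((258,380),(262,540)),((345,205),(345,318)),((450,205),(450,318))]:
  d=pix2world(f,(180+b[0]/5,130+b[1]/5),.072)-pix2world(f,(180+a[0]/5,130+a[1]/5),.072); print(np.degrees(np.arctan2(d[1],d[0])))
# predict worm_top given nut at n
print(n-.04*mx+.014*my)
```

```text
[0.55445527 0.00574465 0.30282897]
[ 0.57861929 -0.08903681  0.076     ] [ 0.5769744  -0.04928255  0.0745    ] -0.038312925545538556 0.010680017810098837
[ 0.56400579 -0.09050407  0.072     ] -0.003105590949193232 -0.014349359324699993
[ 0.59219994 -0.08129287  0.072     ] -0.003181639100575059 0.01530033029055221
0.016558397990810627 0.00029125637587802835
-0.015545400476903332 -0.0004670775622666657
-0.0008305501487723501 0.012969601381210134
-0.0007623780854591918 -0.012966267644550387
-72.27277771562171
-70.47707915057985
-71.98634930360818
-72.24659455254059
-71.01367813214151
[ 0.57961329 -0.04668481  0.076     ]
```

>>> send_rows:
  plan:
    - [0.1,0,0.4,0,0]
    - [0.1,1,0.4,0,0]
    - [0.1,1,0.4,0,0]
    - [0.1,1,0.4,0,0]
    - [0.1,1,0.16,0,0]
    - [0,1,0,0,0]
    - [0,1,0,0,0]
    - [0,0.7,0,0,0]
    - [0,0,0,0,0]
    - [0,0,0,0,0]

```text
clock: 5.62
tcp_pos: [0.5759, -0.0419, 0.1066]
orientation: [-1.557, -0.248, 0.247]
contact_force: [0.1, -0.0, 0.2]
grip_width: 0.0001
```

Run:
```python
from h import *
from bench import r
f=r.grab_frame("wrist"); cv2.imwrite("pics/w2.png",f["image"][:,:,::-1])
o=r.get_obs(); print(o["clock"],o["tcp_pos"],o["contact_force"],o["grip_width"],o["qvel"])
a=f["image"][:,:,::-1][130:330,150:380]; cv2.imwrite("pics/w2z.png",cv2.resize(a,(690,600),interpolation=cv2.INTER_CUBIC))
```

```text
5.675 [ 0.57596725 -0.04194841  0.1066899 ] [ 0.92584779 -0.53106486  0.02231983] -0.000231303129117132 [ 0.00042327 -0.0018022   0.00028283 -0.00129045 -0.00060759 -0.00239606
  0.00067703]
```

View pics/w2z.png

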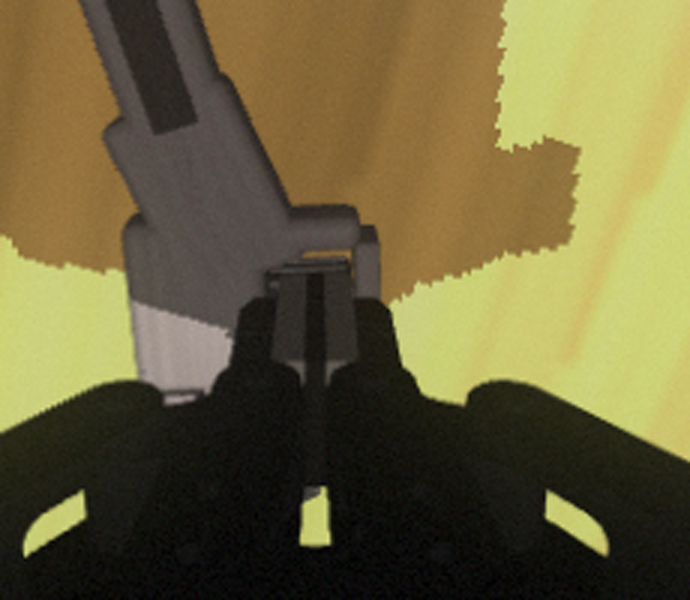

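>>> send_rows:
  plan:
    - [0,0.4,0,0,0]
    - [0,0.4,0,0,0]
    - [0,0.1,0,0,0]
    - [0,0.1,0,0,0]
    - [0,0,0,0,0]

```text
clock: 6.3
tcp_pos: [0.5756, -0.0419, 0.0962]
orientation: [-1.557, -0.248, 0.248]
contact_force: [0.7, 0.4, 0.1]
grip_width: -0.0002
```

>>> send_rows:
  plan:
    - [0,0.05,0,0,0]
    - [0,0.05,0,0,0]

```text
clock: 6.55
tcp_pos: [0.5757, -0.0419, 0.0953]
orientation: [-1.557, -0.248, 0.247]
contact_force: [0.4, -0.1, 0.6]
grip_width: -0.0001
```

>>> send_rows:
  plan:
    - [0,0.05,0,0,0]
    - [0,0,0,0,0]

```text
clock: 6.8
tcp_pos: [0.5756, -0.042, 0.0948]
orientation: [-1.557, -0.248, 0.248]
contact_force: [0.3, 0.0, 0.0]
grip_width: 0.0002
```

>>> send_rows:
  plan:
    - [0,0.05,0,0,0]
    - [0,0,0,0,0]

```text
clock: 7.05
tcp_pos: [0.5756, -0.042, 0.0943]
orientation: [-1.557, -0.248, 0.248]
contact_force: [-0.5, 0.5, 0.1]
grip_width: -0.0001
```

>>> send_rows:
  plan:
    - [0,0.05,0,0,0]
    - [0,0,0,0,0]

```text
clock: 7.3
tcp_pos: [0.5756, -0.0419, 0.0938]
orientation: [-1.557, -0.248, 0.248]
contact_force: [0.1, 0.2, 0.3]
grip_width: -0.0001
```

>>> send_rows:
  plan:
    - [0,0.05,0,0,0]
    - [0,0,0,0,0]

```text
clock: 7.55
tcp_pos: [0.5756, -0.0419, 0.0933]
orientation: [-1.557, -0.248, 0.248]
contact_force: [-0.5, -0.2, 0.1]
grip_width: -0.0001
```

>>> send_rows:
  plan:
    - [0,0.03,0,0,0]
    - [0,0,0,0,0]

```text
clock: 7.8
tcp_pos: [0.5757, -0.0419, 0.093]
orientation: [-1.557, -0.248, 0.248]
contact_force: [0.3, 0.2, 0.6]
grip_width: 0.0001
```

>>> send_rows:
  plan:
    - [0,0.03,0,0,0]
    - [0,0,0,0,0]

```text
clock: 8.05
tcp_pos: [0.5756, -0.0419, 0.0927]
orientation: [-1.557, -0.248, 0.248]
contact_force: [1.2, -0.4, -0.8]
grip_width: -0.0002
```

>>> send_rows:
  plan:
    - [0,0.03,0,0,0]
    - [0,0,0,0,0]

```text
clock: 8.3
tcp_pos: [0.5756, -0.042, 0.0924]
orientation: [-1.557, -0.248, 0.248]
contact_force: [0.0, 0.2, -0.5]
grip_width: -0.0001
```

>>> send_rows:
  plan:
    - [0,0.03,0,0,0]
    - [0,0,0,0,0]

```text
clock: 8.55
tcp_pos: [0.5757, -0.0419, 0.0922]
orientation: [-1.557, -0.248, 0.248]
contact_force: [-0.1, -0.1, 0.8]
grip_width: 0.0001
```

>>> send_rows:
  plan:
    - [0,0.03,0,0,0]
    - [0,0,0,0,0]

```text
clock: 8.8
tcp_pos: [0.5757, -0.0419, 0.092]
orientation: [-1.557, -0.248, 0.247]
contact_force: [-1.2, 0.2, 3.3]
grip_width: -0.0002
```

>>> send_rows:
  plan:
    - [0,0.02,0,0,0]
    - [0,0,0,0,0]

```text
clock: 9.05
tcp_pos: [0.5757, -0.0419, 0.092]
orientation: [-1.557, -0.248, 0.247]
contact_force: [-3.3, -0.8, 5.8]
grip_width: 0.0
```

>>> send_rows:
  plan:
    - [0,0.02,0,0,0]
    - [0,0,0,0,0]

```text
clock: 9.3
tcp_pos: [0.5758, -0.0419, 0.0919]
orientation: [-1.557, -0.248, 0.247]
contact_force: [-2.5, -0.8, 6.7]
grip_width: 0.0001
```

>>> send_rows:
  plan:
    - [0,0.01,-0.1,0,0]
    - [0,0,-0.1,0,0]
    - [0,0,-0.1,0,0]

```text
clock: 9.68
tcp_pos: [0.5765, -0.0439, 0.0919]
orientation: [-1.556, -0.248, 0.248]
contact_force: [-3.4, 1.5, 8.1]
grip_width: 0.0003
```

>>> send_rows:
  plan:
    - [0,0,-0.15,0,0]
    - [0,0,-0.15,0,0]

```text
clock: 9.93
tcp_pos: [0.5775, -0.0466, 0.0919]
orientation: [-1.556, -0.248, 0.248]
contact_force: [-3.1, 1.6, 6.8]
grip_width: 0.0001
```

>>> send_rows:
  plan:
    - [0,0,-0.15,0,0]
    - [0,0,-0.15,0,0]
    - [0,0,-0.15,0,0]

```text
clock: 10.3
tcp_pos: [0.579, -0.0509, 0.092]
orientation: [-1.556, -0.249, 0.248]
contact_force: [-3.0, 2.5, 7.5]
grip_width: 0.0002
```

>>> send_rows:
  plan:
    - [0,0,-0.15,0,0]
    - [0,0,-0.15,0,0]

```text
clock: 10.55
tcp_pos: [0.58, -0.0536, 0.0919]
orientation: [-1.556, -0.249, 0.248]
contact_force: [-1.6, 2.3, 7.8]
grip_width: 0.0001
```

Run:
```python
from bench import r
import cv2
f=r.grab_frame("wrist"); a=f["image"][:,:,::-1][130:330,150:380]; cv2.imwrite("pics/w3z.png",cv2.resize(a,(690,600),interpolation=cv2.INTER_CUBIC))
print(r.get_obs()["contact_force"])
```

```text
[-2.0293779   2.59934149  6.6801069 ]
```

View pics/w3z.png

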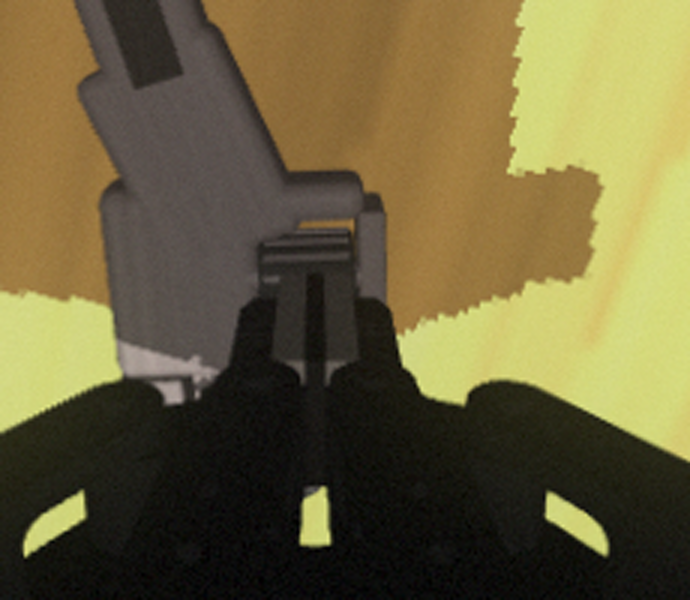

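>>> send_rows:
  plan:
    - [0,-0.3,0,0,0]
    - [0,0,0.5,0,0]
    - [0,0,0.5,0,0]
    - [0,0,0.4,0,0]
    - [0,0.2,0,0,0]
    - [0,0.03,0,0,0]
    - [0,0,0,0,0]

```text
clock: 11.48
tcp_pos: [0.5756, -0.0412, 0.0921]
orientation: [-1.556, -0.248, 0.248]
contact_force: [-0.5, 1.1, 1.7]
grip_width: 0.0001
```

>>> send_rows:
  plan:
    - [0,0.04,0,0,0]
    - [0,0,0,0,0]

```text
clock: 11.72
tcp_pos: [0.5756, -0.0412, 0.092]
orientation: [-1.556, -0.248, 0.247]
contact_force: [-1.3, 2.5, 4.2]
grip_width: -0.0
```

>>> send_rows:
  plan:
    - [0,0.03,0,0,0]
    - [0,0,-0.1,0,0]
    - [0,0,-0.15,0,0]

```text
clock: 12.1
tcp_pos: [0.5764, -0.0434, 0.0919]
orientation: [-1.556, -0.248, 0.247]
contact_force: [-2.6, 1.7, 8.1]
grip_width: -0.0
```

>>> send_rows:
  plan:
    - [0,0.01,-0.15,0,0]
    - [0,0,-0.15,0,0]
    - [0,0,-0.15,0,0]

```text
clock: 12.48
tcp_pos: [0.578, -0.0478, 0.0919]
orientation: [-1.556, -0.248, 0.247]
contact_force: [-2.6, 1.9, 8.1]
grip_width: 0.0004
```

>>> send_rows:
  plan:
    - [0,0,-0.15,0,0]
    - [0,0,-0.15,0,0]
    - [0,0,-0.15,0,0]
    - [0,0,-0.15,0,0]

```text
clock: 12.98
tcp_pos: [0.58, -0.0533, 0.0919]
orientation: [-1.556, -0.249, 0.247]
contact_force: [-1.6, 2.7, 8.2]
grip_width: 0.0002
```

>>> send_rows:
  plan:
    - [0,-0.3,0,0,0]
    - [0,0,0.5,0,0]
    - [0,0,0.5,0,0]
    - [0,0,0.4,0,0]
    - [0,0.2,0,0,0]
    - [0,0.06,0,0,0]
    - [0,0,0,0,0]

```text
clock: 13.85
tcp_pos: [0.5752, -0.0401, 0.0918]
orientation: [-1.556, -0.248, 0.248]
contact_force: [-0.3, 1.4, 4.4]
grip_width: 0.0003
```

>>> send_rows:
  plan:
    - [0,0.04,-0.05,0,0]
    - [0,0,-0.1,0,0]
    - [0,0,-0.15,0,0]

```text
clock: 14.22
tcp_pos: [0.5762, -0.0427, 0.0919]
orientation: [-1.556, -0.248, 0.248]
contact_force: [-3.3, 1.9, 8.0]
grip_width: 0.0005
```

>>> send_rows:
  plan:
    - [0,0,-0.15,0,0]
    - [0,0,-0.15,0,0]
    - [0,0,-0.15,0,0]

```text
clock: 14.6
tcp_pos: [0.5779, -0.0471, 0.0919]
orientation: [-1.556, -0.249, 0.247]
contact_force: [-2.1, 3.3, 8.8]
grip_width: -0.0001
```

>>> send_rows:
  plan:
    - [0,0,-0.15,0,0]
    - [0,0,-0.15,0,0]
    - [0,0,-0.15,0,0]
    - [0,0,-0.1,0,0]

```text
clock: 15.1
tcp_pos: [0.5801, -0.0522, 0.092]
orientation: [-1.556, -0.249, 0.246]
contact_force: [-1.0, 3.9, 6.4]
grip_width: 0.0002
```

>>> send_rows:
  plan:
    - [0,-0.5,0,0,0]
    - [0,-2,0,0,0.3]
    - [0,-3,0,0,1]
    - [0,-2.7,-0.8,0,1]
    - [0,0,0,0,1]
    - [0,0,0,0,1]
    - [0,0,0,0,1]
    - [0,0,0,0,1]

```text
clock: 16.1
tcp_pos: [0.5812, -0.0603, 0.1725]
orientation: [-1.556, -0.247, 0.249]
contact_force: [0.2, 1.0, 0.4]
grip_width: 0.0855
```

Run:
```python
from h import *
from bench import r
f=r.grab_frame("wrist"); a=f["image"][:,:,::-1][130:250,180:320]; cv2.imwrite("pics/w4z.png",cv2.resize(a,(700,600),interpolation=cv2.INTER_CUBIC))
cv2.imwrite("pics/w4.png",f["image"][:,:,::-1])
o=r.get_obs(); print(o["clock"],o["tcp_pos"])
```

```text
16.15 [ 0.58131051 -0.06028965  0.17259221]
```

View pics/w4z.png

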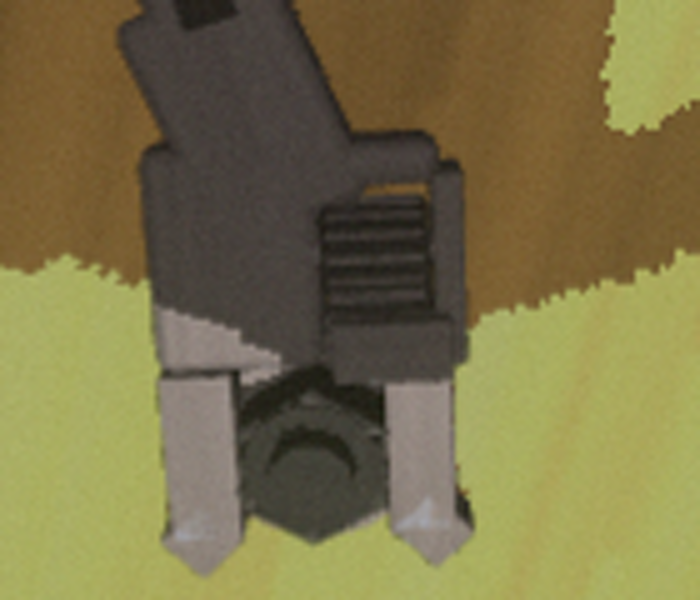

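Run:
```python
import cv2
for n,x0 in(("w1",220),("w4",216)):
    a=cv2.imread(f"pics/{n}.png")[196:246,x0:x0+66]; cv2.imwrite(f"pics/{n}zz.png",cv2.resize(a,(792,600),interpolation=cv2.INTER_LINEAR))
```

```text
(no output)
```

View pics/w1zz.png

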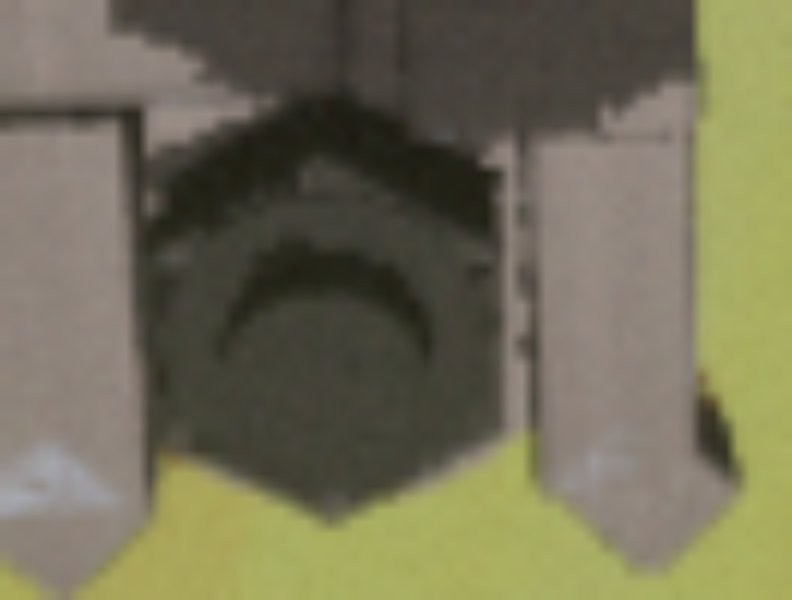

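View pics/w4zz.png

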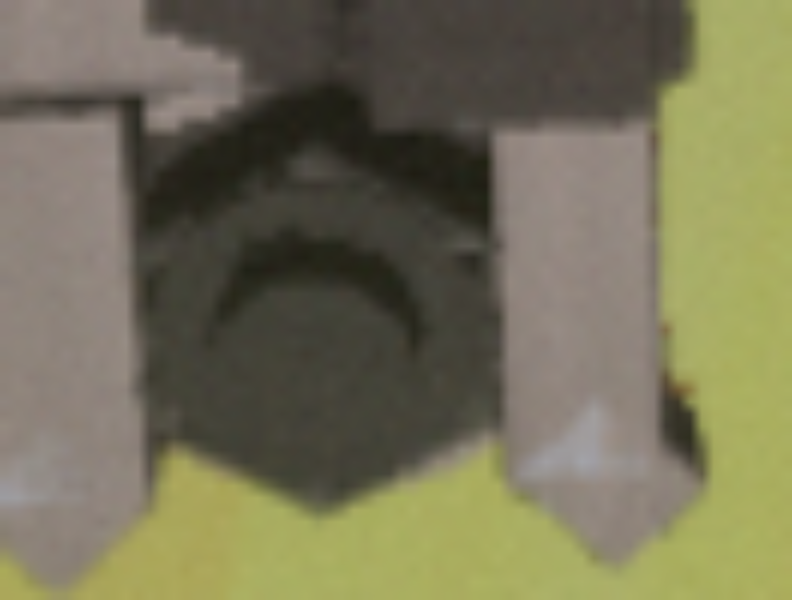

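>>> send_rows:
  plan:
    - [0,0,0.6,0,0]
    - [0,1,0.6,0,0]
    - [0,1.5,0.6,0,0]
    - [0,1.5,0.1,0,0]
    - [0,1.5,0,0,0]
    - [0,1,0,0,0]
    - [0,0.8,0,0,0]
    - [0,0.4,0,0,0]
    - [0,0.1,0,0,0]
    - [0,0,0,0,0]
    - [0,0,0,0,0]

```text
clock: 17.52
tcp_pos: [0.5761, -0.0424, 0.0956]
orientation: [-1.557, -0.248, 0.247]
contact_force: [-0.4, 0.2, -0.1]
grip_width: -0.0001
```

>>> send_rows:
  plan:
    - [0,0.05,0,0,0]
    - [0,0.05,0,0,0]
    - [0,0,0,0,0]

```text
clock: 17.9
tcp_pos: [0.5758, -0.0424, 0.0942]
orientation: [-1.557, -0.248, 0.248]
contact_force: [0.4, 0.5, -0.4]
grip_width: 0.0001
```

>>> send_rows:
  plan:
    - [0,0.05,0,0,0]
    - [0,0.05,0,0,0]
    - [0,0.05,0,0,0]
    - [0,0,0,0,0]

```text
clock: 18.4
tcp_pos: [0.5758, -0.0424, 0.0927]
orientation: [-1.557, -0.248, 0.248]
contact_force: [0.2, -0.9, -0.5]
grip_width: -0.0002
```

>>> send_rows:
  plan:
    - [0,0.04,0,0,0]
    - [0,0,0,0,0]

```text
clock: 18.65
tcp_pos: [0.5758, -0.0424, 0.0923]
orientation: [-1.557, -0.248, 0.248]
contact_force: [0.4, -0.2, 0.8]
grip_width: 0.0
```

>>> send_rows:
  plan:
    - [0,0.03,0,0,0]
    - [0,0,0,0,0]

```text
clock: 18.9
tcp_pos: [0.5758, -0.0424, 0.0921]
orientation: [-1.557, -0.248, 0.247]
contact_force: [0.2, -0.0, 1.0]
grip_width: 0.0001
```

>>> send_rows:
  plan:
    - [0,0.03,0,0,0]
    - [0,0,0,0,0]

```text
clock: 19.15
tcp_pos: [0.5759, -0.0424, 0.092]
orientation: [-1.557, -0.248, 0.247]
contact_force: [-2.2, 0.1, 4.4]
grip_width: 0.0
```

>>> send_rows:
  plan:
    - [0,0.03,-0.05,0,0]
    - [0,0,-0.1,0,0]
    - [0,0,-0.1,0,0]

```text
clock: 19.52
tcp_pos: [0.5765, -0.0438, 0.0919]
orientation: [-1.556, -0.248, 0.248]
contact_force: [-3.3, 2.1, 6.8]
grip_width: 0.0
```

>>> send_rows:
  plan:
    - [0,0,-0.15,0,0]
    - [0,0,-0.15,0,0]

```text
clock: 19.77
tcp_pos: [0.5776, -0.0465, 0.092]
orientation: [-1.556, -0.249, 0.248]
contact_force: [-2.7, 3.6, 7.4]
grip_width: 0.0001
```

>>> send_rows:
  plan:
    - [0,0,-0.15,0,0]
    - [0,0,-0.15,0,0]

```text
clock: 20.02
tcp_pos: [0.5787, -0.0491, 0.092]
orientation: [-1.555, -0.249, 0.248]
contact_force: [-2.3, 3.0, 6.5]
grip_width: 0.0
```

>>> send_rows:
  plan:
    - [0,-0.5,0,0,0]
    - [0,-2,0,0,0]
    - [0,-2,0,-7.5,0]
    - [0,0,0,-7.5,0]
    - [-1,0,2,0,0]
    - [-1,0,2,0,0]
    - [-1,0,2,0,0]
    - [-1,0,2,0,0]
    - [-1,0,2,0,0]
    - [-0.4,0,1.7,0,0]
    - [0,0,0,0,0]
    - [0,0,0,0,0]

```text
clock: 21.52
tcp_pos: [0.4703, 0.0178, 0.1368]
orientation: [-1.524, -0.453, 0.451]
contact_force: [-0.0, -0.4, 0.7]
grip_width: -0.0002
```

Run:
```python
from h import *
from bench import r
f=r.grab_frame("wrist"); cv2.imwrite("pics/w5.png",f["image"][:,:,::-1])
o=r.get_obs(); print(o["clock"],o["tcp_pos"],o["joints"]);print(R.from_rotvec(o["orientation"]).as_matrix().round(3))
t=r.grab_frame("top"); cv2.imwrite("pics/t5.png",cv2.resize(t["image"][140:250,200:330,::-1],(709,600),interpolation=cv2.INTER_CUBIC))
```

```text
21.575 [0.47025794 0.01763225 0.13664055] [ 0.39219322  0.36454271 -0.66299275  2.09756423  0.31869187  0.77681788
  0.10741276]
[[ 0.838  0.001 -0.545]
 [ 0.545 -0.     0.838]
 [ 0.001 -1.    -0.   ]]
```

View pics/w5.png

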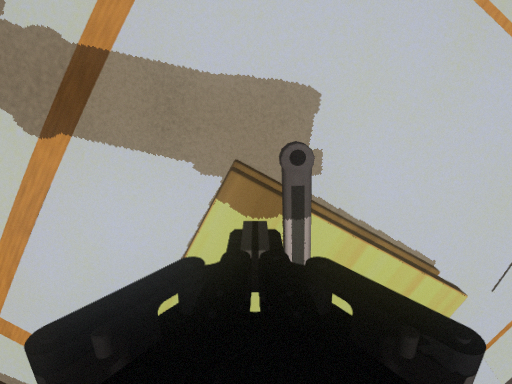

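View pics/t5.png

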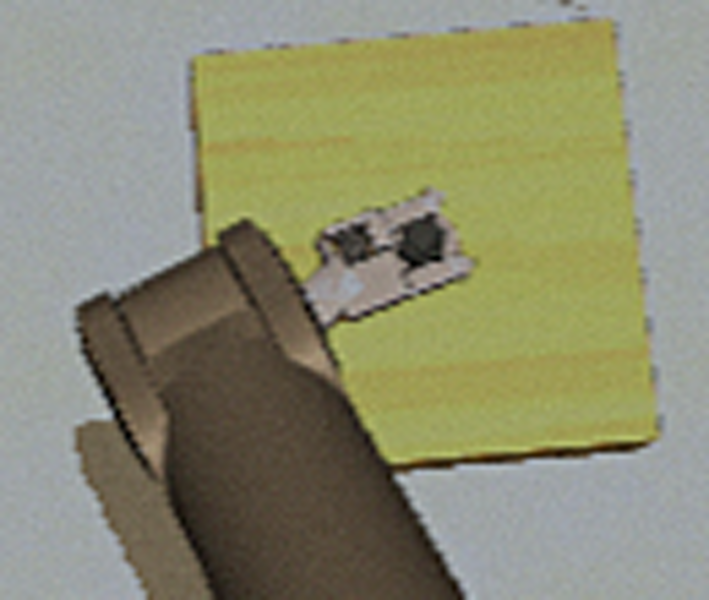

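Run:
```python
from h import *
from bench import r
f=r.grab_frame("wrist"); o=r.get_obs(); M=R.from_rotvec(o["orientation"]).as_matrix()
for uv in [(285,200),(286,240),(309,240),(309,200),(297,157),(297,142)]:
    print(uv,(M.T@(pix2world(f,uv,.072)-o["tcp_pos"])).round(4))
```

```text
(285, 200) [0.0233 0.0644 0.0051]
(286, 240) [ 0.0252  0.0644 -0.029 ]
(309, 240) [ 0.0439  0.0644 -0.0291]
(309, 200) [0.0419 0.0644 0.0051]
(297, 157) [0.0311 0.0644 0.0385]
(297, 142) [0.0307 0.0644 0.0496]
```

>>> send_rows:
  plan:
    - [0,1.5,0,0,0]
    - [0,1.5,0,0,0]
    - [0,1.5,0,0,0]
    - [0,1,0,0,0]
    - [0,0.4,0,0,0]
    - [0,0,0,0,0]
    - [0,0,0,0,0]

```text
clock: 22.55
tcp_pos: [0.4697, 0.0181, 0.0778]
orientation: [-1.523, -0.453, 0.452]
contact_force: [-0.1, -0.5, -0.0]
grip_width: 0.0002
```

>>> send_rows:
  plan:
    - [0.3,0,0,0,0]
    - [0.3,0,0,0,0]
    - [0.3,0,0,0,0]
    - [0,0,0,0,0]

```text
clock: 23.05
tcp_pos: [0.4772, 0.0232, 0.0775]
orientation: [-1.523, -0.453, 0.452]
contact_force: [-0.5, 0.4, 0.7]
grip_width: 0.0001
```

>>> send_rows:
  plan:
    - [0.2,0,0,0,0]
    - [0.2,0,0,0,0]
    - [0,0,0,0,0]

```text
clock: 23.42
tcp_pos: [0.4798, 0.0251, 0.0772]
orientation: [-1.523, -0.452, 0.453]
contact_force: [-2.1, -0.6, -0.2]
grip_width: -0.0
```

>>> send_rows:
  plan:
    - [0.2,0,0,0,0]
    - [0.2,0,0,0,0]
    - [0,0,0,0,0]

```text
clock: 23.8
tcp_pos: [0.4839, 0.0276, 0.0774]
orientation: [-1.523, -0.453, 0.452]
contact_force: [-1.2, 0.1, 0.5]
grip_width: -0.0
```

>>> send_rows:
  plan:
    - [0.78,0,0.06,3,0]
    - [0.78,0,0.06,3,0]
    - [0.78,0,0.06,3,0]
    - [0.78,0,0.06,3,0]

```text
clock: 24.3
tcp_pos: [0.5083, 0.0436, 0.0772]
orientation: [-1.553, -0.284, 0.29]
contact_force: [-6.9, -2.3, 5.4]
grip_width: 0.0001
```

Run:
```python
from h import *
from bench import r
f=r.grab_frame("wrist"); cv2.imwrite("pics/w6.png",f["image"][:,:,::-1])
o=r.get_obs(); print(o["clock"],o["tcp_pos"],o["contact_force"]);M=R.from_rotvec(o["orientation"]).as_matrix();print(np.degrees(np.arctan2(M[1,2],M[0,2])), np.degrees(np.arctan2(o["tcp_pos"][1]+.089,o["tcp_pos"][0]-.5786)),np.hypot(o["tcp_pos"][1]+.089,o["tcp_pos"][0]-.5786))
```

```text
24.35 [0.5095879  0.04433627 0.07741031] [-3.10494565 -1.73199156  1.53679707]
110.85698343316548 117.36515010535632 0.15013736981771422
```

View pics/w6.png

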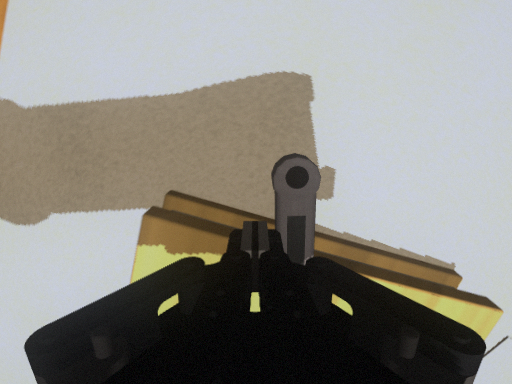

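>>> send_rows:
  plan:
    - [0.78,0,0.07,3,0]
    - [0.78,0,0.07,3,0]
    - [0.78,0,0.07,3,0]
    - [0.78,0,0.07,3,0]
    - [0.78,0,0.07,3,0]
    - [0.78,0,0.07,3,0]
    - [0.78,0,0.07,3,0]
    - [0.78,0,0.07,3,0]
    - [0,0,0,0,0]

```text
clock: 25.48
tcp_pos: [0.5694, 0.0609, 0.0773]
orientation: [-1.571, 0.04, -0.039]
contact_force: [-3.2, -2.5, 2.1]
grip_width: -0.0001
```

```bash
cat > s.py <<'E'
from h import *
from bench import r
import sys
f=r.grab_frame("wrist"); cv2.imwrite(f"pics/{sys.argv[1]}.png",f["image"][:,:,::-1])
o=r.get_obs(); print(o["clock"],o["tcp_pos"],o["contact_force"],o["joints"]);M=R.from_rotvec(o["orientation"]).as_matrix();print(np.degrees(np.arctan2(M[1,2],M[0,2])), np.degrees(np.arctan2(o["tcp_pos"][1]+.089,o["tcp_pos"][0]-.5786)),np.hypot(o["tcp_pos"][1]+.089,o["tcp_pos"][0]-.5786))
E
python3 s.py w7
```

```text
25.525 [0.56941218 0.06092126 0.07729685] [-2.82516737 -0.5686979   1.53327103] [ 0.11008788  0.55938583 -0.42255104  1.91073905  0.32918822  0.73991072
 -0.55124713]
87.13647120752809 93.50694693617895 0.15020253088054092
```

View pics/w7.png

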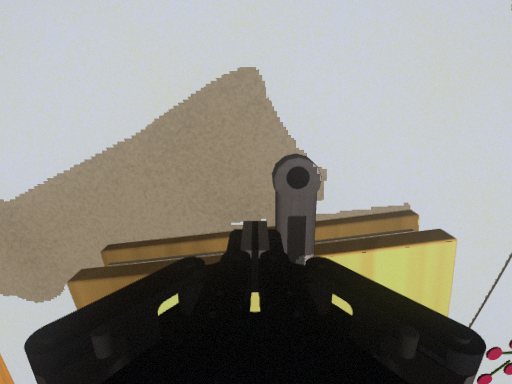

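>>> send_rows:
  plan:
    - [0.78,0,0.07,3,0]
    - [0.78,0,0.07,3,0]
    - [0.78,0,0.07,3,0]
    - [0.78,0,0.07,3,0]
    - [0.78,0,0.07,3,0]
    - [0.78,0,0.07,3,0]
    - [0.78,0,0.07,3,0]
    - [0.65,0,0.06,2.5,0]
    - [0,0,0,0,0]
    - [0,0,0,0,0]

```text
clock: 26.78
tcp_pos: [0.6295, 0.0527, 0.0773]
orientation: [-1.541, 0.361, -0.36]
contact_force: [-4.2, -0.4, 2.7]
grip_width: 0.0
```

```bash
python3 s.py w8
```

```text
26.825 [0.62956394 0.05268694 0.07736344] [-4.83435833  0.29941008  2.84456155] [ 0.04488026  0.61883867 -0.31073915  1.77144677  0.25193937  0.79082113
 -0.85058818]
63.61858888085126 70.21664879885364 0.15057394393319412
```

>>> send_rows:
  plan:
    - [-0.5,0,0,0,0]
    - [-1,0,0,0,0]
    - [-1,0,0,0,0]
    - [0,-2,0,0,0]
    - [0,-3,0,0,0]
    - [0,-3,0,0,0]
    - [0,-2,-4,0,0]
    - [2,0,-5,0,0]
    - [2,0,-4,0,0]
    - [0,0,0,0,0]
    - [0,0,0,0,0]

```text
clock: 28.2
tcp_pos: [0.5861, -0.0698, 0.1786]
orientation: [-1.539, 0.36, -0.363]
contact_force: [0.5, -0.1, -0.2]
grip_width: 0.0001
```

```bash
python3 s.py w9
python3 - <<'E'
from h import *
from bench import r
t=r.grab_frame("scene"); cv2.imwrite("pics/s9.png",t["image"][:,:,::-1])
E
```

```text
28.25 [ 0.58605364 -0.06889269  0.17833915] [ 0.14377016  0.43205319 -0.31473322] [ 0.26521253  0.43055725 -0.326849    1.81178965  0.1676415   0.92487267
 -0.59444776]
63.67291771814911 69.66060144519221 0.021444362608916696
```

View pics/w9.png

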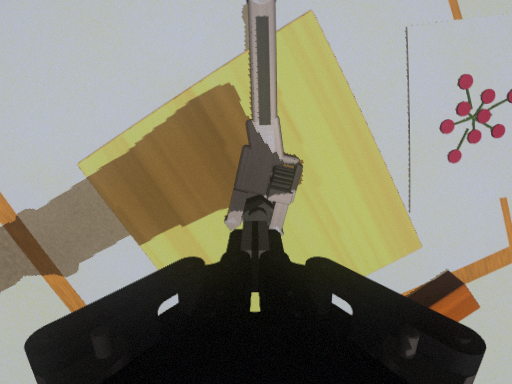

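View pics/s9.png

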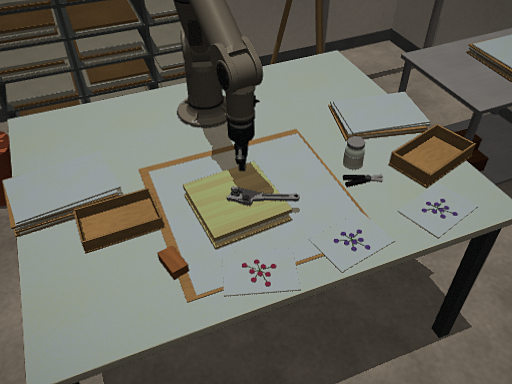

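>>> send_rows:
  plan:
    - [0,0,-1,0,1]
    - [0,0,-1,0,1]
    - [0,0,-1,0,1]
    - [0,0,0,0,1]
    - [0,0,0,0,1]
    - [0,0,0,0,1]

```text
clock: 29.05
tcp_pos: [0.5724, -0.0968, 0.1774]
orientation: [-1.54, 0.361, -0.361]
contact_force: [1.0, 0.0, 0.3]
grip_width: 0.0852
```

```bash
python3 s.py w10
python3 - <<'E'
import cv2
a=cv2.imread("pics/w10.png")[90:240,200:340]; cv2.imwrite("pics/w10z.png",cv2.resize(a,None,fx=4,fy=4,interpolation=cv2.INTER_CUBIC))
E
```

```text
29.1 [ 0.57237317 -0.09686044  0.1774212 ] [-0.23062768 -0.21285352 -0.58306181] [ 0.31169105  0.41695182 -0.32084468  1.83471139  0.16149499  0.9151635
 -0.54290629]
63.60786965733141 -128.3853488239578 0.010027958812444135
```

View pics/w10z.png

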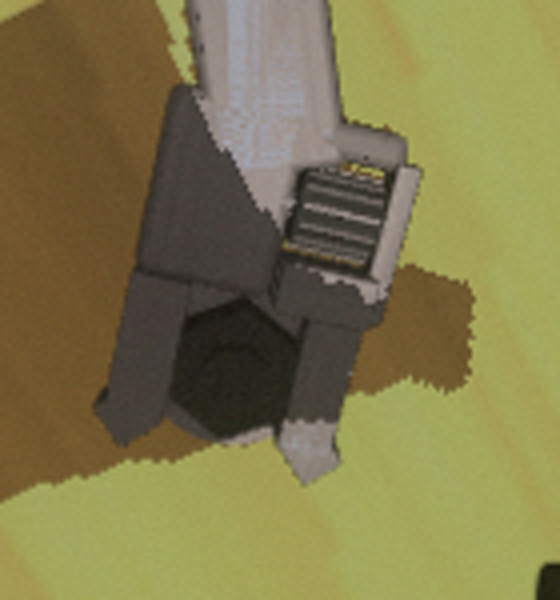

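Run:
```python
from h import *
from bench import r
f=r.grab_frame("wrist")
def d(a,b,z):
  A=pix2world(f,(200+a[0]/4,90+a[1]/4),z);B=pix2world(f,(200+b[0]/4,90+b[1]/4),z);v=B-A;return np.degrees(np.arctan2(v[1],v[0])),np.linalg.norm(v)*1e3
print("hex",d((243,297),(222,440),.076),d((300,340),(292,405),.076),d((182,330),(172,385),.076))
print("jaws",d((136,275),(106,400),.072),d((188,285),(165,400),.072),d((303,320),(280,440),.072),d((418,170),(383,300),.072))
print("handle left edge", pix2world(f,(200+240/4,90+372/4),.076))
```

```text
hex (np.float64(-124.25670437757981), np.float64(33.630483281143604)) (np.float64(-122.03313892815548), np.float64(15.24487621411295)) (np.float64(-126.96619735325508), np.float64(12.954297336280774))
jaws (np.float64(-130.89541708452373), np.float64(30.118811265962524)) (np.float64(-127.98633117598118), np.float64(27.445419074067964)) (np.float64(-125.81055309701306), np.float64(29.00654235536301)) (np.float64(-129.0727471346327), np.float64(29.59714359321191))
handle left edge [ 0.58016273 -0.09103225  0.076     ]
```

>>> send_rows:
  plan:
    - [-1,0,3,0,0]
    - [-1,0,3,0,0]
    - [-1,0,3,0,0]
    - [-1,0,3,0,0]
    - [0,0,3,0,0]
    - [0,0,0.9,0,0]
    - [0,2.5,0,0,0]
    - [0,2.5,0,0,0]
    - [0,2.5,0,0,0]
    - [0,1.5,0,0,0]
    - [0,1,0,0,0]
    - [0,0,0,0,0]

```text
clock: 30.65
tcp_pos: [0.607, 0.0626, 0.0771]
orientation: [-1.541, 0.362, -0.361]
contact_force: [0.0, 0.2, -0.7]
grip_width: 0.0001
```

```bash
python3 s.py w11
```

```text
30.7 [0.60742105 0.06281405 0.07772934] [-0.58310929  0.58929834 -1.3748111 ] [ 0.03258916  0.59145351 -0.31841527  1.82435257  0.25482058  0.76540013
 -0.88143634]
63.56804839518052 79.2506352455165 0.15452559090263573
```

View pics/w11.png

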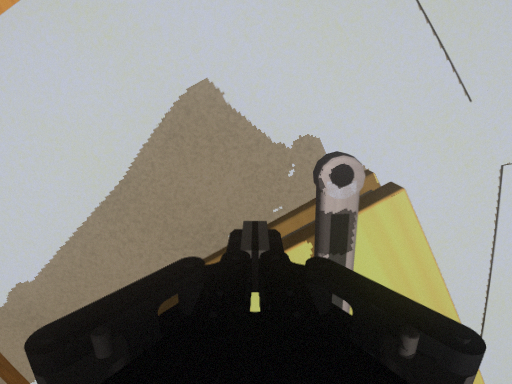

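>>> send_rows:
  plan:
    - [0.6,0,0,0,0]
    - [0.6,0,0,0,0]
    - [0.6,0,0,0,0]
    - [0.6,0,0,0,0]
    - [0.52,0,0.05,2,0]
    - [0.4,0,0.04,1.5,0]
    - [0,0,0,0,0]
    - [0,0,0,0,0]

```text
clock: 31.7
tcp_pos: [0.6362, 0.0495, 0.0773]
orientation: [-1.532, 0.411, -0.408]
contact_force: [-5.1, 1.9, 3.7]
grip_width: -0.0001
```

```bash
python3 s.py w12
```

```text
31.75 [0.63623096 0.04947155 0.07729024] [-5.13925908  1.60505475  3.66595011] [ 0.04164568  0.62644713 -0.29859478  1.7546176   0.2419952   0.79874782
 -0.89591193]
60.07393334123951 67.40323760420203 0.14998565451965046
```

>>> send_rows:
  plan:
    - [-0.5,0,0,0,0]
    - [-1,0,0,0,0]
    - [-1,0,0,0,0]
    - [0,-2,0,0,0]
    - [0,-3,0,0,0]
    - [0,-3,0,0,1]
    - [0,-2,-4,0,1]
    - [2,0,-5,0,1]
    - [2,0,-5,0,1]
    - [0,0,-2,0,1]
    - [0,0,0,0,1]
    - [0,0,0,0,1]

```text
clock: 33.25
tcp_pos: [0.5711, -0.0951, 0.1781]
orientation: [-1.531, 0.406, -0.408]
contact_force: [0.4, 0.2, -0.2]
grip_width: 0.0856
```

```bash
python3 s.py w13
python3 - <<'E'
import cv2
a=cv2.imread("pics/w13.png")[90:240,200:340]; cv2.imwrite("pics/w13z.png",cv2.resize(a,None,fx=4,fy=4,interpolation=cv2.INTER_CUBIC))
E
```

```text
33.3 [ 0.57118611 -0.09482787  0.17790423] [0.59622697 0.01119648 0.87204156] [ 0.30192304  0.41263017 -0.31136706  1.8389567   0.15452133  0.91253177
 -0.59864905]
60.26332998581688 -141.83000893542822 0.009430261635855
```

View pics/w13z.png

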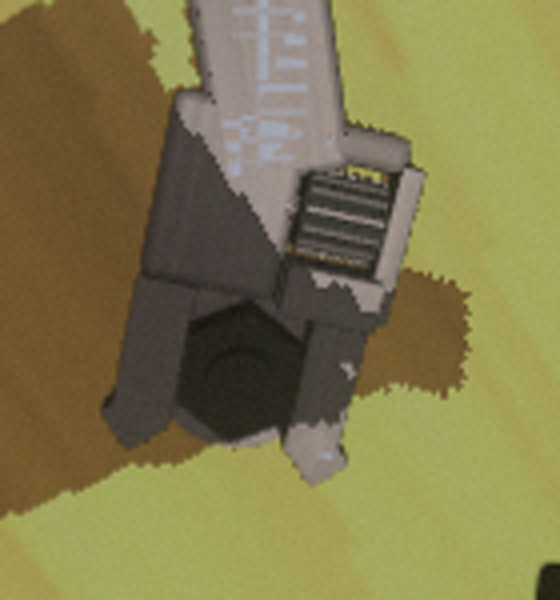

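Run:
```python
from h import *
from bench import r
f=r.grab_frame("wrist")
def d(a,b,z):
  A=pix2world(f,(200+a[0]/4,90+a[1]/4),z);B=pix2world(f,(200+b[0]/4,90+b[1]/4),z);v=B-A;return np.degrees(np.arctan2(v[1],v[0])),np.linalg.norm(v)*1e3
print("hex",d((248,300),(235,440),.076),d((308,335),(300,410),.076),d((188,320),(178,400),.076))
print("jaws",d((144,275),(112,405),.072),d((196,285),(172,400),.072),d((307,320),(285,440),.072),d((422,170),(387,300),.072))
print(pix2world(f,(200+242/4,90+370/4),.076))
```

```text
hex (np.float64(-124.51797087996503), np.float64(32.81064240290989)) (np.float64(-124.37109311775097), np.float64(17.59484000162602)) (np.float64(-127.14174450769251), np.float64(18.73646248069155))
jaws (np.float64(-134.46136957596056), np.float64(31.449296604344)) (np.float64(-131.69711164521556), np.float64(27.529346109622573)) (np.float64(-128.6545624831981), np.float64(29.01517204946103)) (np.float64(-132.38419801104575), np.float64(29.656209472799276))
[ 0.57993188 -0.08934559  0.076     ]
```

>>> send_rows:
  plan:
    - [0,1,0,0,1]
    - [0,1,-0.5,0,1]
    - [0,1,-0.5,0,1]
    - [0,1,-0.5,0,1]
    - [0,1,-0.5,0,1]
    - [0,0.5,0,0,1]
    - [0,0,0,0,1]
    - [0,0,0,0,1]

```text
clock: 34.35
tcp_pos: [0.5608, -0.1145, 0.1227]
orientation: [-1.532, 0.409, -0.41]
contact_force: [1.1, 0.2, 0.2]
grip_width: 0.0856
```

```bash
python3 s.py w14
python3 - <<'E'
import cv2,numpy as np
a=cv2.imread("pics/w14.png"); cv2.imwrite("pics/w14b.png",a)
a=a[80:230,190:340]; a=np.clip(255*(a/255.)**.6,0,255).astype('uint8'); cv2.imwrite("pics/w14z.png",cv2.resize(a,None,fx=4,fy=4,interpolation=cv2.INTER_CUBIC))
E
```

```text
34.4 [ 0.5608749  -0.11447226  0.12281973] [ 0.26046168 -0.21626507  0.01181688] [ 0.32048698  0.47279274 -0.29185052  1.89541501  0.18392988  0.79828539
 -0.59178608]
60.096193083805325 -124.83247325743878 0.03103248309917216
```

View pics/w14z.png

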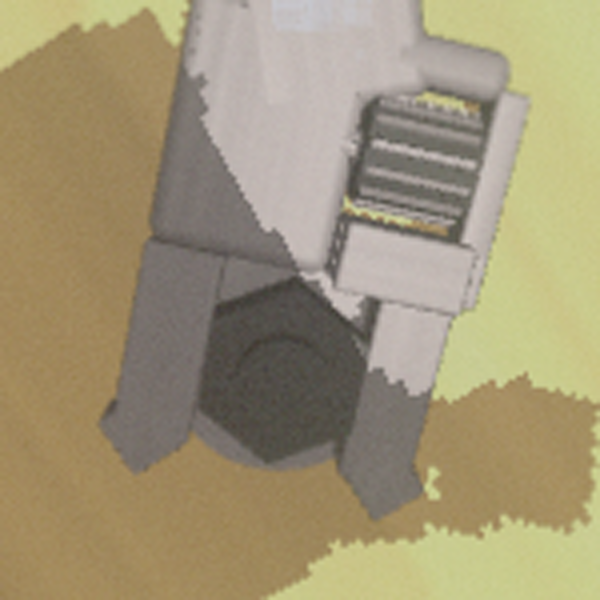

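Run:
```python
from h import *
from bench import r
f=r.grab_frame("wrist")
P=lambda a,z:pix2world(f,(190+a[0]/4,80+a[1]/4),z)
def d(a,b,z):
  v=P(b,z)-P(a,z);return round(np.degrees(np.arctan2(v[1],v[0])),1),round(np.linalg.norm(v)*1e3,1)
print("hex",d((302,278),(268,462),.076),d((372,328),(340,430),.076),d((215,308),(200,408),.076))
print("jaws",d((150,240),(118,405),.072),d((222,255),(190,430),.072),d((375,305),(340,455),.072),d((527,95),(475,310),.072))
L=[P(a,.072) for a in((222,255),(190,430))]; u=(L[1]-L[0])/np.linalg.norm(L[1]-L[0]); n=np.array([-u[1],u[0],0])
for a in ((375,305),(357,385),(340,465)): print("gap",(P(a,.072)-L[0])@n*1e3,(P(a,.072)-L[0])@u*1e3)
c=P((285,370),.076); print("nut",c)
# overlay of hexagon at various angles and wrench
img=f["image"][:,:,::-1]
g=np.clip(255*(img/255.)**.6,0,255).astype('uint8')[80:230,190:340]; g=cv2.resize(g,None,fx=4,fy=4,interpolation=cv2.INTER_CUBIC)
for ang,col in((-124,(0,255,0)),(-130,(0,0,255))):
  pts=[c+.0135/np.cos(np.pi/6)*np.array([np.cos(t),np.sin(t),0]) for t in np.radians(ang)+np.arange(6)*np.pi/3]
  q=(proj(f,pts)-[190,80])*4
  cv2.polylines(g,[q.astype(int).reshape(-1,1,2)],True,col,1)
cv2.imwrite("pics/ov.png",g)
```

```text
hex (np.float64(-129.8), np.float64(32.6)) (np.float64(-135.6), np.float64(18.6)) (np.float64(-129.0), np.float64(17.5))
jaws (np.float64(-132.5), np.float64(29.4)) (np.float64(-130.8), np.float64(31.3)) (np.float64(-131.3), np.float64(27.4)) (np.float64(-130.6), np.float64(36.2))
gap 27.307849642710668 3.3921072683294144
gap 27.28753265283286 17.744968777914462
gap 27.451038598236103 32.66293989687187
nut [ 0.57955595 -0.09022682  0.076     ]
```

View pics/ov.png

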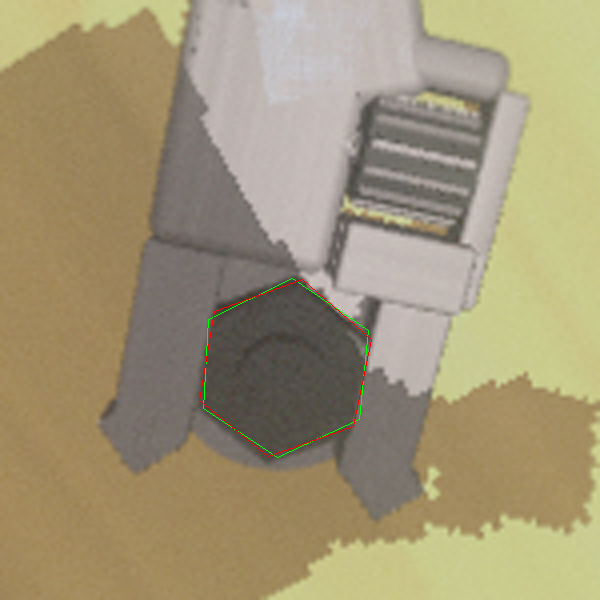

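>>> send_rows:
  plan:
    - [0,-3,0,0,1]
    - [0,-4,0,0,1]
    - [0,-3,0,0,1]
    - [0,0,0,0,1]
    - [0,0,0,0,1]

```text
clock: 35.08
tcp_pos: [0.5601, -0.1147, 0.2219]
orientation: [-1.532, 0.41, -0.409]
contact_force: [-1.0, 0.1, 0.1]
grip_width: 0.0851
```

Run:
```python
from bench import r
print(r.get_obs()["clock"]); print(r.hand_in())
```

```text
35.075
the job is handed in; nothing more can be done
None
```

I rolled the wrench's jaws snug on the nut, turned the nut about 58–59° clockwise, and handed the job in at 35 s. The interface reported no verdict.

- **Jaws:** it took four gentle strokes of the worm. The downward force I read stayed at or below about 9 N. The drag rose from about 2.6 N to about 4 N as the jaws came tight, and the last close picture shows a mouth of about 27.3 mm on the 27 mm nut.
- **Nut:** I pushed the handle round with the closed fingers, then added a short second push of about 3°. The close picture puts the nut at 58–59°. The tool's own path suggests up to 63° for the wrench itself. Two earlier pictures from farther away read less, about 54°, and I trusted the closer one. All of these are within the 50–71° allowed.
- **At the end:** the wrench lies flat around the nut and the robot has lifted clear of it. I saw nothing else on the table displaced, but I only looked at the pictures and did not measure the bystanders' positions.

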